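# Close the nail caddy and hang it up

## Task

The push-on lids of both tins in the nail caddy are standing proud. With the caddy standing on the bench, press both lids down until they are fully home, then hang the caddy by its handle slot on the steel hook of the timber stand and let go of it. Keep the caddy upright and leave the other things on the bench where they are.

Things in the scene. Friction and masses are not known exactly. Their poses are not given: they have to be found in the camera images.
- caddy: Plywood nail caddy, about 0.7 kg, z up, origin at the centre of its underside. Base 212 (x) x 108 (y) x 12 mm. Across its middle an upright handle board, 15 mm thick in x, 108 mm wide in y, 164 mm tall, with a hand slot 80 mm wide (y) from 96 to 140 mm up and a rail 24 mm high above it. A round steel tin with its lid, 80 mm across, stands at x = -62 and at x = +62 mm
- slot_top (a point): Middle of the underside of the caddy's handle rail (top of the slot), 140 mm above the caddy's underside
- rail_top (a point): Middle of the top of the caddy's handle rail, 164 mm above the caddy's underside
- lid_near (a joint): Lid of the tin on the -x side of the caddy's handle board: height in m by which the lid still stands proud (0 = fully home, at most 0.016); it slides straight down stiffly, about 8 N, and stays where it is left
- lid_near_top (a point): Centre of the top face of that lid (aluminium cap, 80 mm across, 18 mm high, at caddy x = -62 mm). Its top is 92 mm above the caddy's underside when fully home, up to 16 mm higher when proud; a dark bead round the tin shows the gap below the lid
- lid_far (a joint): Lid of the tin on the +x side of the caddy's handle board: height in m by which the lid still stands proud (0 = fully home, at most 0.016); it slides straight down stiffly, about 8 N, and stays where it is left
- lid_far_top (a point): Centre of the top face of that lid (aluminium cap, 80 mm across, 18 mm high, at caddy x = +62 mm). Its top is 92 mm above the caddy's underside when fully home, up to 16 mm higher when proud; a dark bead round the tin shows the gap below the lid
- hook_stand: Fixed stand, origin on the bench below the hook's seat. Round steel arm, 10 mm thick, along its x at y = 0, axis 200 mm up, from the post (front face x = +152 mm) to x = -32 mm, then turned up to the tip at x = -40 mm (tip's top 217 mm up). Timber post 70 x 45 mm, 290 mm tall; foot 120 x 120 x 20 mm, both centred at x = 187 mm. The hook points to -x: things are hung on from there
- hook_seat (a point): Top of the hook's arm where a handle should sit, 205 mm above the bench, 40 mm behind the tip
- nail_tin: Bystander: closed steel can, 64 mm across, 70 mm tall; origin at the centre of its underside
- tape_measure: Bystander: black tape measure, 65 x 40 mm, 62 mm tall; origin at the centre of its underside
- hammer: Bystander: hammer lying flat, about 0.3 m long; origin under its middle
- try_square: Bystander: carpenter's square lying flat, 0.2 m steel blade and 0.11 m wooden stock; origin under the stock
- offcut: Bystander: timber offcut, 160 x 50 x 38 mm; origin at the centre of its underside
- ear_defenders: Bystander: black ear defenders lying flat, about 200 x 165 mm, 60 mm tall; origin between the cups on the bench
- wedge_block: Bystander: small timber block, 90 x 60 x 45 mm; origin at the centre of its underside

How it is judged:
By the outcome, as a careful person would: the job done as asked, in the order asked, and still so for the second after the job is handed in, with the robot touching nothing.
It also fails if it takes over 64 s, if anything falls off the work surface, if the arm or the gripper's body presses on something with over 40 N, if the wrist force passes 120 N, or if a joint passes its speed limit or range.

## Robot

A 6-joint arm with a two-finger parallel gripper is mounted at the origin on the work surface. World frame = base frame: x ahead of the robot, y to its left, z up, the work surface at z = 0. Lengths are in mm, angles in rad, forces in N, time in s.
With the tool pointing down it reaches from about 275 to 750 mm from the base axis. Payload 10.2 kg.
Tool frame: the origin (TCP) lies between the finger pads; the fingertips stand 8 mm ahead of it and the grasp point (between the pads) lies 11 mm behind it; z points along the fingers, y is the line along which they close (so a half turn about z gives the same grasp; the last joint's range is limited). The gripper opens to 85 mm and grips with 20 to 120 N. Pads are 22 mm wide; open, the fingers measure 114 mm over their backs; the gripper's body (76 mm by 85 mm) begins 54 mm behind the grasp point. The pads swing forward as they close: fully open they stand 13 mm farther back than shut.
Start: joints at [1.072, 0.313, 1.498, -0, 1.331, -0.223], TCP at [142.979, 505.161, 216.094] pointing down, gripper open.
Joint ranges: [-2.94, 2.94], [-0.97, 2.17], [0.19, 2.56], [-1.23, 4.37], [0.02, 3.11], [-2.88, 2.88]. Speed limits (rad/s): [2.39, 2.39, 3.01, 3.14, 3.14, 3.14].

## Interface

Orientations are given as a unit quaternion [w, x, y, z].
In Python, from rig import * gives the robot as it stands.
- The arm moves only by the shell command python3 -m handwheel 'ROWS' [FORCE]. ROWS is JSON, a list that holds one entry, the list of rows, each a list of 7 numbers: the shift along the world's x, y, z in mm, then the turn, a rotation vector about the world's x, y, z in degrees, then the opening, from -1 (shut) to 1 (fully open). A call has 1 to 8 rows; each row shifts and turns the commanded pose from where the row before left it; what a row does not reach is not made up. A row lasts 1/8 s, in which the tool goes at most 62.5 mm and 10.7 degrees, less where a joint would pass 70% of its speed; a pose out of reach is approached as far as the arm can. A call is refused whole if a number of a shift passes 62.5 or a number of a turn 10.7, either way. A call with a gripper value outside its range is refused whole. The fingers move at their own pace and stop on an object; FORCE is the grip in N (left out, the last holds). Time passes only in rows, so rows that do not move let the fingers close. It gives the time, the measured TCP pose, the force, the opening and the grip force at its end, in the units of the state.
- sense(): the state, without advancing time (a new reading comes with each control period).
- capture(name): name is "side" or "top" or "wrist"; returns a dict with "image" (420x560x3 uint8, red, green, blue), "fx", "fy", "cx", "cy" (pixels), "rvec" (rotation vector, rad) and "tvec" (3), from world to camera coordinates, as OpenCV has them; the wrist camera has in their place "hand_eye" (4x4, takes a point from camera to tool coordinates, whose origin is the TCP and whose axes are the flange's). Camera axes: x right, y down, z forward; pixel columns grow to the right and rows downward; lengths in mm; the calibration is good to about 2 mm. A picture is of the moment at which its call begins: read the wrist's pose just before it. There is no depth.
- finish_job(): hands the job in; it is judged then, once.
The state is a dict: "time_s": time; "joints": joint angles; "dq": joint speeds; "tau": joint torques, N m; "eef_pos": TCP position; "ee_rot": TCP orientation; "force": force on the tool from outside, world axes, zero at the start; "wrist_torque": the same for the moment, N m; "grip_width": opening from 0.0 (shut) to 1.0 (fully open); "grip_force": force on a finger pad.
Only numpy, scipy, OpenCV 4.12 (cv2) and the standard library are available. Lean on these libraries where they do the work, as an engineer would, in place of code of your own. Each camera call takes 0.05 s, during which the arm holds its last target. There are 200 camera calls.

## Working session

There is one attempt and no reset: what is moved stays moved. The work goes in short steps, Python scripts to look and compute and a shell command to move; the robot and the scene stay as the last step left them, time stands still between calls to the robot, and variables do not carry over. Pictures are saved under pics/ and viewed, at most 10 in all, crops included, and the job is handed in when it is done.

```bash
mkdir -p pics; python3 - <<'E'
from rig import *
import cv2,numpy as np,pickle
s=sense();print(s)
for n in("side","top"):
    c=capture(n);pickle.dump(c,open(f"pics/{n}0.pkl","wb"));cv2.imwrite(f"pics/{n}0.png",c["image"][...,::-1])
    R=cv2.Rodrigues(np.array(c["rvec"],float))[0];print(n,c["fx"],c["cx"],c["cy"],"cam at",-R.T@np.ravel(c["tvec"]),R.round(2).tolist())
E
```

```text
{'time_s': 0.0, 'joints': array([ 1.07156103e+00,  3.13437304e-01,  1.49847119e+00, -2.20482902e-05,
        1.33097421e+00, -2.23365684e-01]), 'dq': array([-6.83989480e-04,  7.58362233e-04,  6.03677729e-05,  1.77916286e-03,
       -1.89044717e-03, -4.17038425e-04]), 'tau': array([-1.42454319e-03, -4.12261641e+01, -2.59737897e+01, -2.20881307e-04,
        4.14822440e-03,  1.46281604e-05]), 'eef_pos': array([142.86202266, 504.89313858, 215.52873948]), 'ee_rot': array([-2.17995780e-04,  1.37495202e-01,  9.90502223e-01, -6.07168002e-04]), 'force': array([-0.79712629, -0.30179797, -0.06267985]), 'wrist_torque': array([-0.05049027,  0.01982439,  0.05204193]), 'grip_force': 0.0, 'grip_width': 0.9956589742612018}
side 519.543495429392 278.0338667003392 209.31295090960685 cam at [-367.11521164 -983.753097   1180.63135966] [[0.74, -0.68, 0.02], [-0.4, -0.46, -0.79], [0.55, 0.57, -0.61]]
top 479.2557105992532 273.6895321504916 212.8169381561593 cam at [ 324.12010142   -9.73935484 1400.97750245] [[0.01, -1.0, 0.0], [-0.98, -0.01, -0.17], [0.17, -0.0, -0.98]]
```

View pics/side0.png

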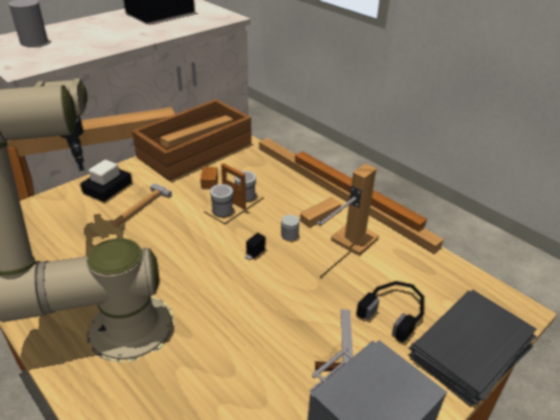

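View pics/top0.png

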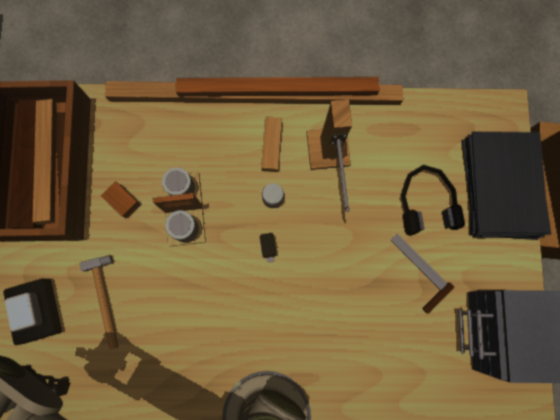

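The side view shows the caddy at about (235,190) and the hook stand at about (350,205). The top view shows lid centres near (177,181) and (181,225), the rail near (177,202), and the hook arm from (339,138) to its tip near (346,212). I'll refine these with masks and a zoomed crop.

```bash
cat > h.py <<'E'
import numpy as np,cv2,pickle
from scipy.spatial.transform import Rotation as Rn
def cam(c,s=None):
    """returns R (cam->world), origin"""
    if "hand_eye" in c:
        T=np.eye(4);q=np.array(s["ee_rot"]);T[:3,:3]=Rn.from_quat(q[[1,2,3,0]]).as_matrix();T[:3,3]=s["eef_pos"]
        M=T@np.array(c["hand_eye"]);return M[:3,:3],M[:3,3]
    R=cv2.Rodrigues(np.array(c["rvec"],float))[0];return R.T,-R.T@np.ravel(c["tvec"])
def ray(c,uv,s=None):
    R,o=cam(c,s);d=R@np.array([(uv[0]-c["cx"])/c["fx"],(uv[1]-c["cy"])/c["fy"],1]);return o,d/np.linalg.norm(d)
def onz(c,uv,z,s=None):
    o,d=ray(c,uv,s);return o+d*(z-o[2])/d[2]
def cross(rs):
    A=np.zeros((3,3));b=np.zeros(3)
    for o,d in rs: P=np.eye(3)-np.outer(d,d);A+=P;b+=P@o
    x=np.linalg.solve(A,b);return x,[float(np.linalg.norm(np.cross(x-o,d))) for o,d in rs]
def proj(c,p,s=None):
    R,o=cam(c,s);q=R.T@(np.array(p)-o);return q[0]/q[2]*c["fx"]+c["cx"],q[1]/q[2]*c["fy"]+c["cy"]
E
python3 - <<'E'
from h import *
t=pickle.load(open("pics/top0.pkl","rb"));d=pickle.load(open("pics/side0.pkl","rb"))
for n,uv,z in(("lidA",(177,181),100),("lidB",(181,225),100),("rail",(177,202),164),("tip",(346,210),215),("armroot",(339,138),200)):print(n,onz(t,uv,z).round())
print("side lidA/B",onz(d,(246,181),100).round(),onz(d,(222,193),100).round())
a=cv2.resize(t["image"][140:260,130:230],None,fx=4,fy=4,interpolation=2)
b=cv2.resize(d["image"][145:235,180:280],None,fx=4,fy=4,interpolation=2)
o=np.zeros((600,800,3),np.uint8);o[:480,:400]=a;o[:360,400:]=b;
o=o[:480];o2=np.zeros((600,800,3),np.uint8);o2[:480]=o
cv2.imwrite("pics/z1.png",o2[...,::-1])
E
```

```text
lidA [641. 257. 100.]
lidB [518. 240. 100.]
rail [569. 241. 164.]
tip [ 544. -195.  215.]
armroot [ 738. -182.  200.]
side lidA/B [626. 234. 100.] [514. 232. 100.]
```

View pics/z1.png

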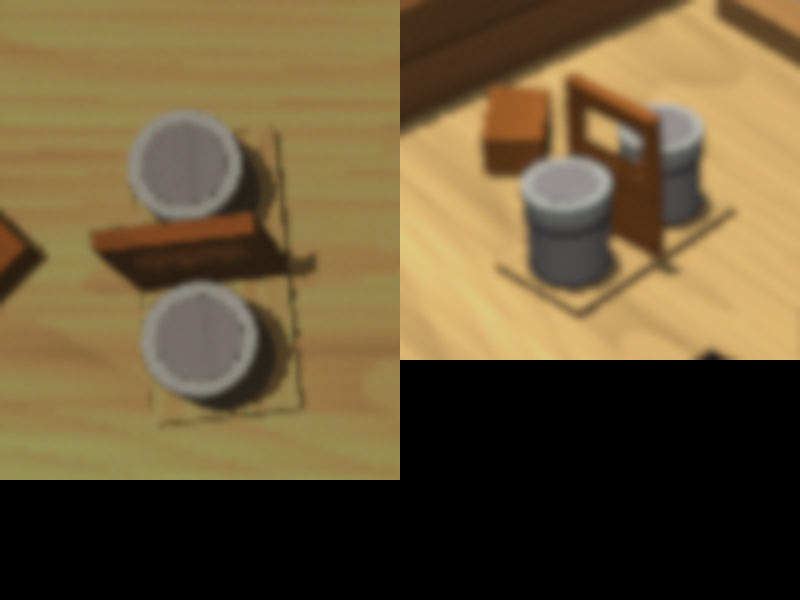

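The zoom shows both lids standing proud. The caddy yaw is about +8°, the caddy is centred near (575,245), and the hook arm yaw is about +4°. Next I move above the caddy, turning the gripper across the rail, to measure with the wrist camera.

```bash
python3 -m handwheel '[[[48,-32,22,0,0,-8.2,1],[48,-32,22,0,0,-8.2,1],[48,-32,22,0,0,-8.2,1],[48,-32,22,0,0,-8.2,1],[48,-32,22,0,0,-8.2,1],[48,-32,22,0,0,-8.2,1],[48,-32,22,0,0,-8.2,1],[30,-32,22,0,0,-8.2,1]]]' && python3 -m handwheel '[[[0,0,0,0,0,0,-1],[0,0,0,0,0,0,-1],[0,0,0,0,0,0,-1]]]' && cat > snap.py <<'E'
import sys;from rig import *;from h import *
def snap(n,name):
    s=sense();c=capture(n);pickle.dump((c,s),open(f"pics/{name}.pkl","wb"));cv2.imwrite(f"pics/{name}.png",c["image"][...,::-1]);return c,s
if __name__=="__main__":
    c,s=snap(sys.argv[1],sys.argv[2]);print(s["time_s"],s["eef_pos"].round(1),s["ee_rot"].round(4),s["force"].round(1),s["grip_width"]);print(np.array(c.get("hand_eye",0)).round(2).tolist())
E
python3 snap.py wrist w1
```

```text
time_s: 1.1
eef_pos: [510.6, 247.6, 391.8]
ee_rot: [-0.0, 0.654, 0.756, -0.001]
force: [0.4, 0.5, 0.4]
grip_width: 1.004
grip_force: 0.0
time_s: 1.48
eef_pos: [508.2, 250.0, 391.7]
ee_rot: [-0.0, 0.651, 0.759, -0.0]
force: [0.6, -0.2, -0.6]
grip_width: 0.378
grip_force: 0.0
1.475 [508.2 250.  391.7] [-3.000e-04  6.513e-01  7.588e-01 -3.000e-04] [ 0.6 -0.2 -0.6] 0.37753523207483347
[[0.0, -0.95, -0.33, 83.02], [1.0, 0.0, -0.0, -0.05], [0.0, -0.33, 0.95, -157.93], [0.0, 0.0, 0.0, 1.0]]
```

View pics/w1.png

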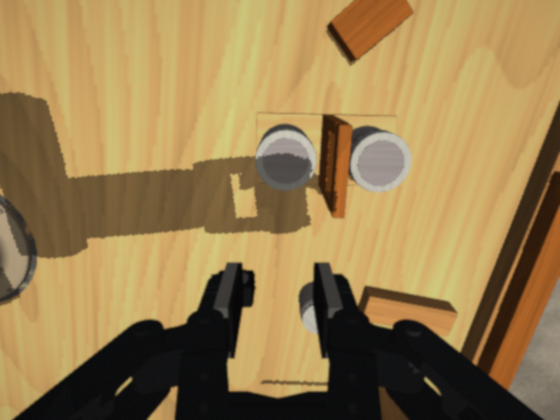

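The wrist view shows lids at (286,157) and (379,161), with the rail top between (347,122) and (338,217). I take a second, offset view for triangulation.

```bash
python3 -m handwheel '[[[40,40,-10,0,0,0,-1],[40,40,-10,0,0,0,-1],[0,0,0,0,0,0,-1],[0,0,0,0,0,0,-1]]]' && python3 snap.py wrist w2; python3 - <<'E'
from h import *
a=pickle.load(open("pics/w1.pkl","rb"))[0]["image"][95:245,240:440];b=pickle.load(open("pics/w2.pkl","rb"))[0]["image"]
cv2.imwrite("pics/z2.png",np.vstack([cv2.resize(a,(400,300),interpolation=2)[:,:],])[...,::-1])
o=np.zeros((600,800,3),np.uint8);o[:300,:400]=cv2.resize(a,(400,300),interpolation=2);o[:300,400:]=cv2.resize(b,(400,300));o[300:,:400]=cv2.resize(b[100:250,150:350],(400,300),interpolation=2);o[300:,400:]=cv2.resize(b[150:300,150:350],(400,300),interpolation=2)
cv2.imwrite("pics/z2.png",o[...,::-1])
E
```

```text
time_s: 2.02
eef_pos: [588.4, 329.6, 372.2]
ee_rot: [-0.0, 0.652, 0.759, -0.0]
force: [0.0, -0.6, 0.1]
grip_width: -0.002
grip_force: 0.0
2.025 [588.4 329.6 372.2] [-0.000e+00  6.517e-01  7.585e-01 -1.000e-04] [ 0.  -0.6  0.1] -0.0018383515075927092
[[0.0, -0.95, -0.33, 83.02], [1.0, 0.0, -0.0, -0.05], [0.0, -0.33, 0.95, -157.93], [0.0, 0.0, 0.0, 1.0]]
```

View pics/z2.png

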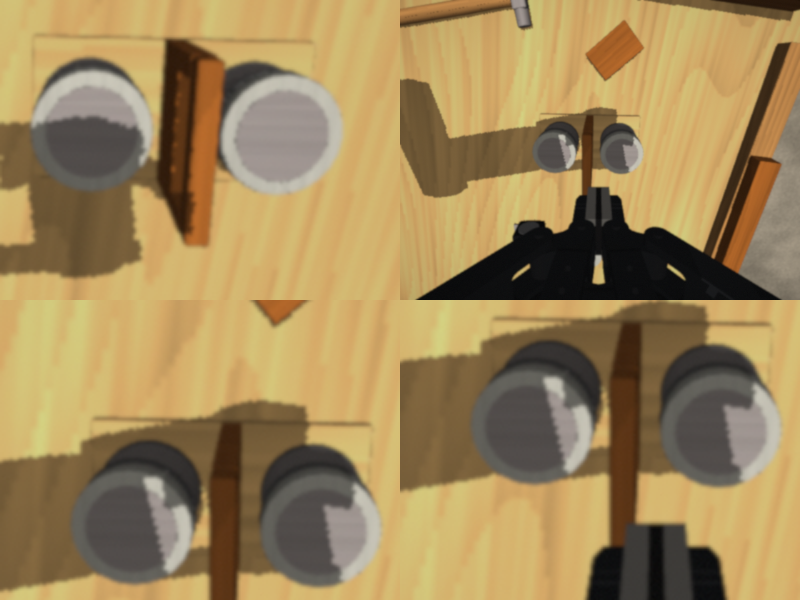

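In w1 the near lid centre is (285.8,160.3), the far lid (380.3,161.3), the rail's far end (345,123.5) and its middle (341.8,170). In w2 the lids are at (216.3,212) and (310.8,213.3), and the rail's far end is at (262.8,187). Now I triangulate.

```bash
python3 - <<'E'
from h import *
a,sa=pickle.load(open("pics/w1.pkl","rb"));b,sb=pickle.load(open("pics/w2.pkl","rb"))
print(a["fx"],a["cx"],a["cy"])
N=None
for n,u,v in(("near",(285.8,160.3),(216.3,212)),("far",(380.3,161.3),(310.8,213.3)),("railend",(345,123.5),(262.8,187))):
    p,e=cross([ray(a,u,sa),ray(b,v,sb)]);print(n,p.round(1),np.round(e,1))
n1=[onz(a,(285.8,160.3),104,sa),onz(b,(216.3,212),104,sb)];f1=[onz(a,(380.3,161.3),104,sa),onz(b,(310.8,213.3),104,sb)]
print(np.round(n1,1),np.round(f1,1))
N=np.mean(n1,0);F=np.mean(f1,0);d=F-N;print("dist",np.hypot(*d[:2]),"yaw",np.degrees(np.arctan2(d[1],d[0])),"mid",(N+F)/2)
print("railmid z164",onz(a,(341.8,170),164,sa),"ends",onz(a,(345,123.5),164,sa),onz(a,(338.5,217),164,sa))
print("base edge far y:",onz(a,(256.5,113.5),12,sa),onz(a,(396.5,116),12,sa))
E
```

```text
350.3035960716381 277.64818088296454 207.3767740747459
near [519.3 242.9  92.5] [0.6 0.6]
far [643.6 260.1  91.3] [0.1 0.1]
railend [574.9 304.6 153.8] [0.5 0.5]
[[519.1 244.7 104. ]
 [520.4 247.7 104. ]] [[639.5 262.  104. ]
 [641.5 264.5 104. ]]
dist 121.9510889626854 yaw 8.03539984985891 mid [580.15886004 254.72792909 104.        ]
railmid z164 [579.88391318 255.20597162 164.        ] ends [572.48498157 305.70040615 164.        ] [587.98261253 199.40419452 164.        ]
base edge far y: [469.67939434 289.44337909  12.        ] [676.18686815 317.68700756  12.        ]
```

```bash
python3 -m handwheel '[[[27,-34,-10,0,0,0,-1],[27,-34,-10,0,0,0,-1],[0,0,-50,0,0,0,-1],[0,0,-50,0,0,0,-1],[0,0,-50,0,0,0,-1],[0,0,-40,0,0,0,-1],[0,0,-27,0,0,0,-1],[0,0,0,0,0,0,-1]]]' 40; python3 snap.py side s1; python3 -m handwheel '[[[0,0,-5,0,0,0,-1],[0,0,-5,0,0,0,-1],[0,0,-4,0,0,0,-1],[0,0,-3,0,0,0,-1],[0,0,0,0,0,0,-1]]]'
```

```text
time_s: 3.08
eef_pos: [641.8, 260.7, 135.8]
ee_rot: [-0.0, 0.652, 0.758, -0.0]
force: [-0.0, -0.6, -0.1]
grip_width: 0.001
grip_force: 0.0
3.075 [641.8 260.7 135.8] [-3.000e-04  6.522e-01  7.581e-01 -4.000e-04] [-0.  -0.6 -0.1] 0.0007060149657826818
0
time_s: 3.75
eef_pos: [642.9, 261.1, 117.8]
ee_rot: [-0.0, 0.652, 0.758, -0.0]
force: [-0.9, -1.1, 0.3]
grip_width: 0.004
grip_force: 0.0
```

```bash
python3 -m handwheel '[[[0,0,-3,0,0,0,-1],[0,0,-3,0,0,0,-1],[0,0,0,0,0,0,-1]]]';python3 -m handwheel '[[[0,0,-3,0,0,0,-1],[0,0,-3,0,0,0,-1],[0,0,0,0,0,0,-1]]]';python3 -m handwheel '[[[0,0,-3,0,0,0,-1],[0,0,0,0,0,0,-1]]]'
```

```text
time_s: 4.12
eef_pos: [642.8, 261.1, 111.7]
ee_rot: [-0.0, 0.652, 0.758, -0.0]
force: [-0.5, -0.0, 0.2]
grip_width: 0.0
grip_force: 0.0
time_s: 4.5
eef_pos: [642.8, 261.1, 105.7]
ee_rot: [-0.0, 0.652, 0.758, -0.0]
force: [0.4, 0.7, -0.2]
grip_width: 0.001
grip_force: 0.0
time_s: 4.75
eef_pos: [642.8, 261.2, 102.8]
ee_rot: [-0.0, 0.652, 0.758, -0.0]
force: [0.6, 0.1, -0.8]
grip_width: -0.001
grip_force: 0.0
```

```bash
for i in 1 ; do python3 -m handwheel '[[[0,0,-1.5,0,0,0,-1],[0,0,0,0,0,0,-1]]]';python3 -m handwheel '[[[0,0,-1.5,0,0,0,-1],[0,0,0,0,0,0,-1]]]';python3 -m handwheel '[[[0,0,-1.5,0,0,0,-1],[0,0,0,0,0,0,-1]]]';done | grep -E "pos|force: \["; python3 snap.py side s2;python3 snap.py wrist w3 >/dev/null;python3 - <<'E'
from h import *
b=pickle.load(open("pics/s2.pkl","rb"))[0]["image"];w=pickle.load(open("pics/w3.pkl","rb"))[0]["image"]
o=np.zeros((600,800,3),np.uint8);o[:360,:400]=cv2.resize(b[130:220,190:290],(400,360),interpolation=2);o[:300,400:]=cv2.resize(w,(400,300))
cv2.imwrite("pics/z3.png",o[:360,:,::-1])
E
```

```text
eef_pos: [642.9, 261.1, 101.5]
force: [0.3, -1.0, -0.5]
eef_pos: [642.9, 261.2, 100.0]
force: [-0.5, 1.1, -0.5]
eef_pos: [642.9, 261.1, 98.4]
force: [-0.0, -0.6, 0.9]
5.5 [642.9 261.1  98.4] [-1.000e-04  6.521e-01  7.581e-01 -1.000e-04] [-0.  -0.6  0.9] 0.002872321417410404
0
```

View pics/z3.png

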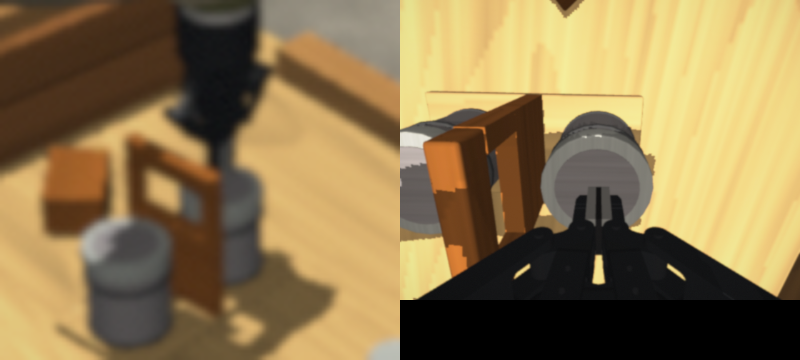

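The fingertips are over the far lid in both views, at about (215,170) and (598,190), but there is no contact force yet. I continue down in small steps.

```bash
(python3 -m handwheel '[[[0,0,-1.5,0,0,0,-1],[0,0,0,0,0,0,-1]]]';python3 -m handwheel '[[[0,0,-1.5,0,0,0,-1],[0,0,0,0,0,0,-1]]]';python3 -m handwheel '[[[0,0,-1.5,0,0,0,-1],[0,0,0,0,0,0,-1]]]')| grep -E "pos|force: \["
```

```text
eef_pos: [642.9, 261.1, 96.9]
force: [-0.3, 0.4, -0.7]
eef_pos: [642.9, 261.1, 95.4]
force: [-0.4, -0.6, 0.3]
eef_pos: [642.9, 261.2, 93.9]
force: [-0.1, 0.7, 0.4]
```

```bash
python3 - <<'E'
from h import *
a,sa=pickle.load(open("pics/w1.pkl","rb"));b,sb=pickle.load(open("pics/w2.pkl","rb"))
for u,v in(((256.5,113.5),(196,159)),((396.5,116),(335.5,162.5))):print(cross([ray(a,u,sa),ray(b,v,sb)]))
w,sw=pickle.load(open("pics/w3.pkl","rb"))
t=(sw["eef_pos"]+np.array([0,0,-8]));print("tip proj in w3",proj(w,t,sw), "lid centre at z 92..108",proj(w,(642,262,92),sw),proj(w,(642,262,108),sw))
E
python3 snap.py wrist w4 >/dev/null; python3 snap.py side s3; python3 - <<'E'
from h import *
b=pickle.load(open("pics/s3.pkl","rb"))[0]["image"];w=pickle.load(open("pics/w4.pkl","rb"))[0]["image"]
o=np.zeros((600,800,3),np.uint8);o[:,:400]=cv2.resize(b[145:205,220:260],(400,600),interpolation=2);o[:450,400:]=cv2.resize(w[120:345,180:380],(400,450),interpolation=2)
cv2.imwrite("pics/z4.png",o[...,::-1])
E
```

```text
(array([468.86756402, 289.02668316,   2.31459183]), [0.4914966586718345, 0.49149665867171966])
(array([678.37273369, 317.29297469,   6.37745672]), [0.37135079177613967, 0.3713507917760639])
tip proj in w3 (np.float64(277.7543806364166), np.float64(253.5734143771747)) lid centre at z 92..108 (np.float64(276.1739921286103), np.float64(253.1109087703519)) (np.float64(276.02063003833035), np.float64(268.20506172621623))
6.4 [643.  261.1  94. ] [-0.      0.6521  0.7581 -0.    ] [ 0.3 -0.3 -0. ] -0.0009271292547955042
0
```

View pics/z4.png

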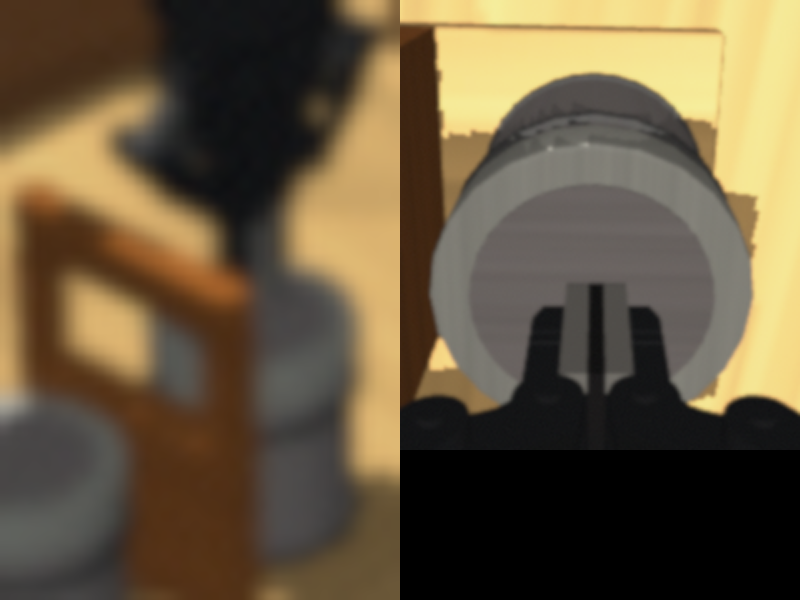

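The fingertips at about (596,283) in the crop sit on the middle of the lid at (591,295), and look to be just above its surface. I continue down.

```bash
(python3 -m handwheel '[[[0,0,-1.5,0,0,0,-1],[0,0,0,0,0,0,-1]]]';python3 -m handwheel '[[[0,0,-1.5,0,0,0,-1],[0,0,0,0,0,0,-1]]]';python3 -m handwheel '[[[0,0,-1.5,0,0,0,-1],[0,0,0,0,0,0,-1]]]')| grep -E "pos|force: \["
```

```text
eef_pos: [642.9, 261.1, 92.4]
force: [-0.2, -0.1, 0.6]
eef_pos: [642.9, 261.1, 90.9]
force: [-0.4, -0.0, -0.4]
eef_pos: [642.9, 261.1, 89.4]
force: [0.1, -0.1, -0.3]
```

```bash
python3 snap.py wrist w5; python3 - <<'E'
from h import *
for n in("w3","w4","w5"):
    c,s=pickle.load(open(f"pics/{n}.pkl","rb"));im=c["image"];hsv=cv2.cvtColor(im,cv2.COLOR_RGB2HSV)
    m=((hsv[...,1]<45)&(hsv[...,2]>90)).astype(np.uint8);m[:150]=0
    k,l,st,ce=cv2.connectedComponentsWithStats(m[:, 150:]);
    best=[(int(np.ptp(np.where(m[r,150:420])[0])),r) for r in range(230,290) if m[r,150:420].any()]
    print(n,s["eef_pos"][2].round(1),max(best), np.where(m[max(best)[1],150:420])[0][[0,-1]]+150)
    print(" tipdark rows:", im[250:275:3,278].mean(1).round())
print(c["fx"])
E
```

```text
7.2 [642.9 261.1  89.4] [-1.000e-04  6.521e-01  7.581e-01 -1.000e-04] [ 0.1 -0.1 -0.3] -0.00333459335555411
[[0.0, -0.95, -0.33, 83.02], [1.0, 0.0, -0.0, -0.05], [0.0, -0.33, 0.95, -157.93], [0.0, 0.0, 0.0, 1.0]]
w3 98.5 (155, 263) [197 352]
 tipdark rows: [102.  98.  98.  98.  43.  18.  19.  19.  18.]
w4 93.9 (159, 267) [195 354]
 tipdark rows: [100. 102. 100.  96.  44.  17.  16.  18.  18.]
w5 89.4 (163, 272) [193 356]
 tipdark rows: [ 99. 100. 101. 100.  43.  18.  16.  17.  17.]
350.3035960716381
```

```bash
(python3 -m handwheel '[[[0,0,-2,0,0,0,-1],[0,0,0,0,0,0,-1]]]';python3 -m handwheel '[[[0,0,-2,0,0,0,-1],[0,0,0,0,0,0,-1]]]')| grep -E "pos|force: \["
python3 - <<'E'
from h import *
from snap import snap
c,s=snap("side","s4");p=s["eef_pos"]
print(p,[proj(c,p+[0,0,z]) for z in(-8,0,8)])
# lid rim pixels: right edge etc. predicted for lid top 92..108
for z in(92,100,108):print(z,proj(c,(642,262,z)))
o=c["image"][140:210,215:275];cv2.imwrite("pics/z5.png",cv2.resize(o,(514,600),interpolation=2)[...,::-1])
E
```

```text
eef_pos: [642.9, 261.1, 87.4]
force: [0.0, 0.2, -0.3]
eef_pos: [642.9, 261.1, 85.4]
force: [-0.4, -0.8, 0.8]
[642.88722235 261.13425676  85.36986884] [(np.float64(244.79913813539508), np.float64(181.2299046237193)), (np.float64(244.76231028067116), np.float64(179.45756356289135)), (np.float64(244.72529604090522), np.float64(177.6762527191203))]
92 (np.float64(244.39843431848553), np.float64(177.97038178217906))
100 (np.float64(244.36041980861665), np.float64(176.1815673580919))
108 (np.float64(244.32221201482184), np.float64(174.38365774703863))
```

View pics/z5.png

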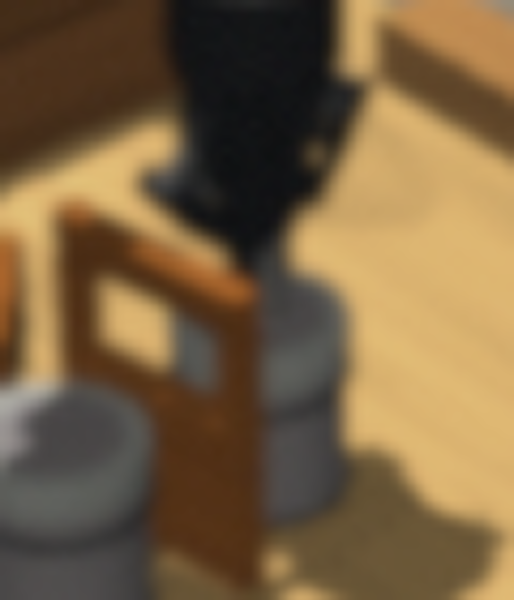

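The side crop shows the fingertips near (270,300), which is about world z=100–105. That is higher than the nominal 8 mm ahead of the TCP, so there is still a small gap. I go on down under force watch.

```bash
(python3 -m handwheel '[[[0,0,-2,0,0,0,-1],[0,0,0,0,0,0,-1]]]';python3 -m handwheel '[[[0,0,-2,0,0,0,-1],[0,0,0,0,0,0,-1]]]';python3 -m handwheel '[[[0,0,-2,0,0,0,-1],[0,0,0,0,0,0,-1]]]')| grep -E "pos|force: \["; python3 -c "from rig import *;print(sense()['joints'],sense()['tau'])"
```

```text
eef_pos: [643.1, 261.2, 84.1]
force: [-0.9, -0.3, 3.4]
eef_pos: [643.2, 261.2, 82.4]
force: [-1.4, -1.0, 5.6]
eef_pos: [643.2, 261.2, 80.5]
force: [-1.5, -0.2, 5.2]
[ 2.17462728e-01  8.03729450e-01  1.06759857e+00 -4.81913155e-05
  1.26926074e+00  6.73693236e-02] [-1.13893880e-01 -5.70014334e+01 -2.39311230e+01  3.85745976e-02
 -5.19714430e-01  1.71087086e-04]
```

```bash
(for i in 1; do python3 -m handwheel '[[[0,0,-2,0,0,0,-1],[0,0,0,0,0,0,-1]]]';python3 -m handwheel '[[[0,0,-2,0,0,0,-1],[0,0,0,0,0,0,-1]]]';python3 -m handwheel '[[[0,0,-2,0,0,0,-1],[0,0,0,0,0,0,-1]]]'; done)| grep -E "pos|force: \["
```

```text
eef_pos: [643.2, 261.2, 78.5]
force: [-1.5, -1.2, 5.2]
eef_pos: [643.2, 261.2, 76.8]
force: [-3.3, -1.5, 8.3]
eef_pos: [643.4, 261.3, 76.7]
force: [-7.3, -3.4, 19.2]
```

```bash
python3 -m handwheel '[[[0,0,-1,0,0,0,-1],[0,0,0,0,0,0,-1]]]'| grep -E "pos|force: \["; python3 - <<'E'
from h import *
from snap import snap
snap("wrist","w6")
for n in("w5","w6"):
    c,s=pickle.load(open(f"pics/{n}.pkl","rb"));im=c["image"];hsv=cv2.cvtColor(im,cv2.COLOR_RGB2HSV)
    m=((hsv[...,1]<45)&(hsv[...,2]>90))
    best=max([(int(np.ptp(np.where(m[r,150:420])[0])),r) for r in range(230,300) if m[r,150:420].any()])
    w,r=best;x=np.where(m[r,150:420])[0][[0,-1]]+150;d=350.3*80/w;v=(r-c["cy"])/c["fy"];R,o=cam(c,s)
    P=o+R@np.array([(x.mean()-c["cx"])/c["fx"],v,1])*d;print(n,s["eef_pos"].round(1),best,x,P.round(1))
c5=pickle.load(open("pics/w6.pkl","rb"))[0]["image"];cv2.imwrite("pics/z6.png",c5[...,::-1])
E
```

```text
eef_pos: [643.5, 261.3, 76.7]
force: [-10.0, -3.7, 24.3]
w5 [642.9 261.1  89.4] (163, 272) [193 356] [641.8 257.8  95.2]
w6 [643.5 261.3  76.7] (168, 278) [190 358] [642.1 257.8  88. ]
```

View pics/z6.png

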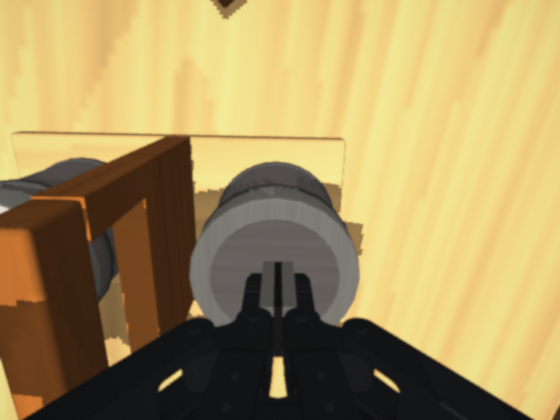

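The picture shows the fingertips on the far lid at about (278,265), clear of the board. The lid moved about 8 mm and stopped hard at 24 N, so it is home, with TCP z 76.7 when the lid top is at 92. Now the near lid.

```bash
python3 -m handwheel '[[[0,0,20,0,0,0,-1],[0,0,50,0,0,0,-1],[0,0,50,0,0,0,-1],[-42,-6,0,0,0,0,-1],[-42,-6,0,0,0,0,-1],[-42,-6,0,0,0,0,-1],[0,0,0,0,0,0,-1],[0,0,0,0,0,0,-1]]]'| grep -E "pos|force: \[";python3 -m handwheel '[[[0,0,-40,0,0,0,-1],[0,0,-40,0,0,0,-1],[0,0,-12,0,0,0,-1],[0,0,0,0,0,0,-1],[0,0,0,0,0,0,-1]]]'| grep -E "pos|force: \["
```

```text
eef_pos: [517.7, 243.2, 192.9]
force: [0.5, 0.1, 0.3]
eef_pos: [518.0, 243.4, 102.1]
force: [0.0, 0.3, 1.0]
```

```bash
(python3 -m handwheel '[[[0,0,-4,0,0,0,-1],[0,0,-4,0,0,0,-1],[0,0,-2,0,0,0,-1],[0,0,0,0,0,0,-1]]]';python3 -m handwheel '[[[0,0,-2,0,0,0,-1],[0,0,-2,0,0,0,-1],[0,0,0,0,0,0,-1]]]';python3 -m handwheel '[[[0,0,-2,0,0,0,-1],[0,0,-2,0,0,0,-1],[0,0,0,0,0,0,-1]]]';python3 -m handwheel '[[[0,0,-2,0,0,0,-1],[0,0,-2,0,0,0,-1],[0,0,0,0,0,0,-1]]]')| grep -E "pos|force: \["
```

```text
eef_pos: [516.9, 243.1, 90.5]
force: [0.2, -1.2, -0.9]
eef_pos: [516.9, 243.2, 86.4]
force: [0.5, 0.5, -0.3]
eef_pos: [517.1, 243.2, 83.2]
force: [-2.2, 0.4, 4.9]
eef_pos: [517.1, 243.2, 79.3]
force: [-2.0, -1.0, 5.9]
```

```bash
(python3 -m handwheel '[[[0,0,-2,0,0,0,-1],[0,0,0,0,0,0,-1]]]';python3 -m handwheel '[[[0,0,-1.5,0,0,0,-1],[0,0,0,0,0,0,-1]]]';python3 -m handwheel '[[[0,0,-1.5,0,0,0,-1],[0,0,0,0,0,0,-1]]]')| grep -E "pos|force: \["
```

```text
eef_pos: [517.1, 243.2, 77.3]
force: [-1.6, -0.3, 5.6]
eef_pos: [517.2, 243.2, 76.8]
force: [-6.5, -2.5, 14.4]
eef_pos: [517.3, 243.3, 76.6]
force: [-10.3, -2.8, 25.7]
```

Both lids stop at the same height with about 25 N, so both are home. Now I lift, open, and straddle the rail.

```bash
python3 -m handwheel '[[[0,0,20,0,0,0,-1],[0,0,50,0,0,0,-1],[0,0,55,0,0,0,0],[32,4,15,0,0,0,1],[32,4,0,0,0,0,1],[0,0,0,0,0,0,1],[0,0,0,0,0,0,1],[0,0,0,0,0,0,1]]]'; python3 - <<'E'
from h import *
from snap import snap
c,s=snap("wrist","w7")
c2,s2=snap("side","s7")
print(proj(c,(580.5,251,164),s))
o=np.zeros((420,800,3),np.uint8);o[:420,:560]=c["image"];o[:384,560:]=cv2.resize(c2["image"][140:220,210:260],(240,384),interpolation=2)
cv2.imwrite("pics/z7.png",o[...,::-1])
E
```

```text
time_s: 14.6
eef_pos: [580.3, 251.3, 213.8]
ee_rot: [-0.0, 0.652, 0.758, -0.0]
force: [-0.8, 0.8, -0.0]
grip_width: 0.998
grip_force: 0.0
(np.float64(277.94125839541704), np.float64(224.41328254600515))
```

View pics/z7.png

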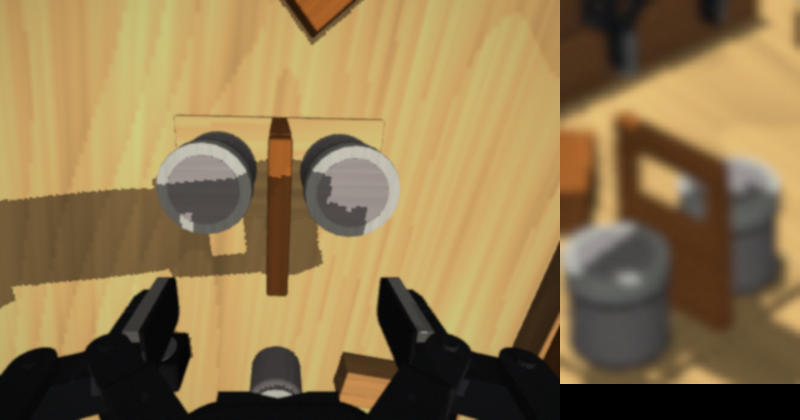

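The view shows the rail at column 279, between rows 138 and 295. It is centred between the fingers at columns 170 and 385. I descend and grasp.

```bash
python3 -m handwheel '[[[0,0,-30,0,0,0,1],[0,0,-30,0,0,0,1],[0,0,-16,0,0,0,1],[0,0,-5,0,0,0,1],[0,0,-4,0,0,0,1],[0,0,0,0,0,0,1]]]' 60; python3 -m handwheel '[[[0,0,0,0,0,0,-1],[0,0,0,0,0,0,-1],[0,0,0,0,0,0,-1],[0,0,0,0,0,0,-1],[0,0,0,0,0,0,-1],[0,0,0,0,0,0,-1]]]' 60
```

```text
time_s: 15.45
eef_pos: [581.2, 251.2, 129.1]
ee_rot: [0.0, 0.652, 0.758, 0.0]
force: [-0.6, 0.1, 0.5]
grip_width: 1.001
grip_force: 0.0
time_s: 16.2
eef_pos: [580.7, 251.1, 128.8]
ee_rot: [-0.0, 0.652, 0.758, -0.0]
force: [-4.3, -1.9, 4.1]
grip_width: 0.156
grip_force: 59.6
```

Grip is good (about 14 mm wide at 60 N). I lift and check the weight, then measure the hook from the top and side images.

```bash
python3 -m handwheel '[[[0,0,5,0,0,0,-1],[0,0,10,0,0,0,-1],[0,0,20,0,0,0,-1],[0,0,25,0,0,0,-1],[0,0,25,0,0,0,-1],[0,0,10,0,0,0,-1],[0,0,5,0,0,0,-1],[0,0,0,0,0,0,-1]]]';python3 - <<'E'
from h import *
from snap import snap
print(snap("wrist","w8")[1]["wrist_torque"])
t=pickle.load(open("pics/top0.pkl","rb"));d=pickle.load(open("pics/side0.pkl","rb"))
for n,c,(x0,x1,y0,y1),ax in(("top",t,(325,360,128,222),0),("side",d,(308,366,184,232),1)):
    hsv=cv2.cvtColor(c["image"],cv2.COLOR_RGB2HSV)[y0:y1,x0:x1]
    m=(hsv[...,1]<80)
    print(n)
    for r in range(0,m.shape[0],2 if n=="side" else 3):print(y0+r,"".join(f"{min(9,v//20)}" for v in hsv[r,:,1]), "".join(f"{min(9,v//26)}" for v in hsv[r,:,2]))
E
```

```text
time_s: 17.2
eef_pos: [580.8, 251.1, 227.9]
ee_rot: [-0.0, 0.652, 0.758, -0.0]
force: [0.0, -0.9, -8.4]
grip_width: 0.159
grip_force: 58.8
[-0.02699287  0.05676942 -0.00608296]
top
128 77777777787887788788778776666666666 11111111122222222211111123455555555
131 77777777777777887787777766665665666 11111111111111111111111235555555555
134 87777776544444444432235566556656666 11111111111111111111112455555555555
137 87777766422245665533466666666666666 11111111122111111111124555555555555
140 77777655565321123556777666666666666 11111111111123321111245555555555555
143 77776642346411123467777666666666666 11111112211133322112234555555555555
146 77777777777521114777887766666666666 11111111111223332222234555555555555
149 77777777777641113678787766666666666 11111111111123432222234555555555555
152 77777777777742112578788766666666665 11111111111113333222234555555555555
155 77777777777753112477788776555555555 11111111111112333322334555555555555
158 88877887788775212478888776555555555 23333222222222333345555555555555555
161 88788888878875211367888876655555555 55555555554322334445555555555555555
164 888
[... 3745 characters left out ...]
6666655555566677777777777777777 4444333333333444555567888888888888888864333333333333333333
222 7777777642111111245666665556666666655566777777777777777777 3333333334444455567888888888888888888764333333333333333333
224 7777766665432345566666666555556666666667777777777777777777 3333334455543456788888888888888888888654333333333333333333
226 6666666666655566665555666555555556666777777777777777777777 4444567777766788888888888888888888887643333333333333333333
228 6666666666666666665555555555555666777777777777777777777777 7667888888888888888888888888888877776543333333333333333333
230 6666666666666666666666655555666677777777777777777777777777 8888888888888888888888888888888777776543333333333333333334
```

```bash
python3 - <<'E'
from h import *
t=pickle.load(open("pics/top0.pkl","rb"));d=pickle.load(open("pics/side0.pkl","rb"))
st=cv2.cvtColor(t["image"],cv2.COLOR_RGB2HSV)[...,1].astype(float);sd=cv2.cvtColor(d["image"],cv2.COLOR_RGB2HSV)[...,1].astype(float)
def cen(row,x0,x1):
    w=np.clip(100-row[x0:x1],0,None);return x0+(w*np.arange(x1-x0)).sum()/w.sum()
P=np.array([(cen(st[r],335,351),r) for r in range(146,207)]);a=np.polyfit(P[:,1],P[:,0],1);print("top fit",a,np.std(P[:,0]-np.polyval(a,P[:,1])))
Q=[]
for r in range(206,219):
    x=342.8-(r-206)*1.4;Q.append((cen(sd[r],int(x-7),int(x+8)),r))
Q=np.array(Q);b=np.polyfit(Q[:,1],Q[:,0],1);print("side fit",b,np.std(Q[:,0]-np.polyval(b,Q[:,1])))
def plane(c,u,v):
    o,d1=ray(c,u);_,d2=ray(c,v);n=np.cross(d1,d2);n/=np.linalg.norm(n);return n,n@o
n1,k1=plane(t,(np.polyval(a,150),150),(np.polyval(a,205),205));n2,k2=plane(d,(np.polyval(b,206),206),(np.polyval(b,218),218))
L=np.cross(n1,n2);L/=np.linalg.norm(L);L*=np.sign(L[0])
for x in(550,580,650):
    p=np.linalg.solve([n1,n2,[1,0,0]],[k1,k2,x]);print("line at",p.round(1))
print("dir",L.round(3),"yaw",np.degrees(np.arctan2(L[1],L[0])))
print("onz200 top",[onz(t,(np.polyval(a,r),r),200).round(1) for r in(150,205)])
print("tip top view rows 210,211.5 @215",onz(t,(346.6,210),215).round(1),onz(t,(346.8,211.5),215).round(1)); print("tip side",onz(d,(316.5,221.5),210).round(1),onz(d,(318.5,220.5),215).round(1))
# post: check with foot / nail tin sanity
print("foot corners",onz(t,(307,131),20).round(),onz(t,(307,168),20).round(),onz(t,(350,165),20).round())
E
```

```text
top fit [1.21047419e-01 3.20994279e+02] 0.06988815339519673
side fit [ -1.35387441 621.89172801] 0.09015668384571976
line at [ 550.  -197.5  203.7]
line at [ 580.  -194.5  203.3]
line at [ 650.  -187.3  202.6]
dir [ 0.995  0.102 -0.01 ] yaw 5.83515275957933
onz200 top [array([ 705.3, -182. ,  200. ]), array([ 559.4, -197.2,  200. ])]
tip top view rows 210,211.5 @215 [ 543.7 -196.6  215. ] [ 539.9 -197.1  215. ]
tip side [ 547.8 -190.3  210. ] [ 551. -195.  215.]
foot corners [ 821. -111.   20.] [ 705. -111.   20.] [ 716. -240.   20.]
```

The hook line is fitted: arm axis z≈203 (200 expected), yaw 5.85°, seat near (585,-194), tip near x≈545. I carry the caddy to 140 mm in front of the seat, with its underside about 88 mm up.

```bash
python3 -m handwheel '[[[-6,-20,-3,0,0,0,-1],[-12,-40,-4,0,0,-0.5,-1],[-15,-50,-4,0,0,-0.5,-1],[-15,-50,0,0,0,-0.5,-1],[-15,-50,0,0,0,-0.5,-1],[-15,-50,0,0,0,-0.5,-1],[-15,-50,0,0,0,-0.2,-1],[-13,-50,0,0,0,0,-1]]]'; python3 -m handwheel '[[[-13,-45,0,0,0,0,-1],[-10,-34,0,0,0,0,-1],[-6,-20,0,0,0,0,-1],[0,0,0,0,0,0,-1],[0,0,0,0,0,0,-1]]]';python3 - <<'E'
from h import *
from snap import snap
c,s=snap("wrist","w9");q=s["ee_rot"];print(np.degrees(np.arctan2(2*q[2]**2-1,2*q[1]*q[2])))
# line of hook axis in hook frame
y=np.radians(5.85);e=np.array([np.cos(y),np.sin(y)]);S=np.array([585,-194.]);r=s["eef_pos"][:2]-S;print("x_h",r@e,"y_h",r@np.array([-e[1],e[0]]))
c2,s2=snap("top","t9")
E
```

```text
time_s: 18.25
eef_pos: [474.1, -110.2, 217.2]
ee_rot: [-0.0, 0.67, 0.743, -0.0]
force: [1.0, -0.5, -7.9]
grip_width: 0.159
grip_force: 58.9
time_s: 18.88
eef_pos: [445.9, -207.4, 217.3]
ee_rot: [-0.0, 0.67, 0.743, 0.0]
force: [0.8, 0.3, -7.7]
grip_width: 0.157
grip_force: 58.9
5.90317912401613
x_h -139.7348280000299 y_h 0.8800822590708428
```

```bash
python3 -m handwheel '[[[15,1.5,0,0,0,0,-1],[20,2,0,0,0,0,-1],[20,2,0,0,0,0,-1],[20,2,0,0,0,0,-1],[10,1,0,0,0,0,-1],[0,0,0,0,0,0,-1]]]';  python3 -m handwheel '[[[10,1,0,0,0,0,-1],[10,1,0,0,0,0,-1],[10,1,0,0,0,0,-1],[0,0,0,0,0,0,-1]]]'; python3 snap.py side s10 >/dev/null;python3 snap.py wrist w10|head -1
```

```text
time_s: 19.73
eef_pos: [531.4, -198.9, 217.2]
ee_rot: [-0.0, 0.669, 0.743, -0.0]
force: [-0.1, -0.1, -8.6]
grip_width: 0.16
grip_force: 59.0
time_s: 20.23
eef_pos: [561.5, -196.2, 217.3]
ee_rot: [-0.0, 0.67, 0.743, -0.0]
force: [0.5, 1.1, -8.2]
grip_width: 0.16
grip_force: 59.0
20.275 [ 561.1 -196.3  217.3] [-3.000e-04  6.697e-01  7.426e-01 -1.000e-04] [ 0.5 -0.1 -7.7] 0.1588690789988463
```

No contact; the tip is through the slot. I go on to the seat, then lower.

```bash
python3 -m handwheel '[[[10,1,0,0,0,0,-1],[10,1,0,0,0,0,-1],[4,0.4,0,0,0,0,-1],[0,0,-5,0,0,0,-1],[0,0,-6,0,0,0,-1],[0,0,-4,0,0,0,-1],[0,0,0,0,0,0,-1],[0,0,0,0,0,0,-1]]]';  python3 -m handwheel '[[[0,0,-2,0,0,0,-1],[0,0,-2,0,0,0,-1],[0,0,0,0,0,0,-1]]]';python3 -m handwheel '[[[0,0,-2,0,0,0,-1],[0,0,-1,0,0,0,-1],[0,0,0,0,0,0,-1]]]'
```

```text
time_s: 21.32
eef_pos: [585.0, -194.0, 202.8]
ee_rot: [0.0, 0.67, 0.743, 0.0]
force: [0.5, 0.9, -7.4]
grip_width: 0.162
grip_force: 59.0
time_s: 21.7
eef_pos: [584.9, -193.9, 198.4]
ee_rot: [-0.0, 0.67, 0.743, -0.0]
force: [0.6, 0.3, -8.3]
grip_width: 0.158
grip_force: 59.0
time_s: 22.08
eef_pos: [584.9, -193.9, 195.5]
ee_rot: [-0.0, 0.67, 0.743, -0.0]
force: [0.2, -0.8, -7.3]
grip_width: 0.159
grip_force: 59.1
```

```bash
(python3 -m handwheel '[[[0,0,-1,0,0,0,-1],[0,0,0,0,0,0,-1]]]';python3 -m handwheel '[[[0,0,-1,0,0,0,-1],[0,0,0,0,0,0,-1]]]';python3 -m handwheel '[[[0,0,-1,0,0,0,-1],[0,0,0,0,0,0,-1]]]')|grep -E "pos|force: \["
```

```text
eef_pos: [584.9, -193.9, 194.5]
force: [0.4, 0.1, -8.5]
eef_pos: [585.0, -194.0, 193.8]
force: [-0.4, -0.7, -6.9]
eef_pos: [585.1, -194.0, 193.6]
force: [-3.0, 1.1, 2.3]
```

Weight is now on the hook, at exactly the expected height. Releasing gently.

```bash
python3 -m handwheel '[[[0,0,0,0,0,0,-0.6],[0,0,0,0,0,0,-0.5],[0,0,0,0,0,0,-0.3],[0,0,0,0,0,0,0],[0,0,0,0,0,0,0.2],[0,0,0,0,0,0,0.2]]]' 20; python3 -m handwheel '[[[0,0,3,0,0,0,0.2],[0,0,10,0,0,0,0.2],[0,0,25,0,0,0,0.2],[0,0,40,0,0,0,0.2],[0,0,40,0,0,0,0.2],[0,0,30,0,0,0,0.2],[0,0,0,0,0,0,0.2],[0,0,0,0,0,0,0.2]]]'; python3 - <<'E'
from h import *
from snap import snap
c,s=snap("wrist","w11");snap("side","s11");t,_=snap("top","t11")
hsv=cv2.cvtColor(c["image"],cv2.COLOR_RGB2HSV)
m=((hsv[...,0]<14)&(hsv[...,1]>130)&(hsv[...,2]>40)).astype(np.uint8)
k,l,st,ce=cv2.connectedComponentsWithStats(m)
for i in np.argsort(-st[1:,4])[:5]+1:print("comp",st[i],ce[i].round(), cv2.minAreaRect(np.argwhere(l==i)[:,::-1].astype(np.float32)))
for p in((-5.5,54,189+40-65+65),):pass
y=np.radians(5.85);R=np.array([[np.cos(y),-np.sin(y)],[np.sin(y),np.cos(y)]])
for q in((0,54),(0,-54)):
    w=R@np.array(q)+[585,-194];print("rail end expected px",proj(c,(w[0],w[1],229),s))
for q in((-62,0),(62,0)):
    w=R@np.array(q)+[585,-194];print("lid expected px wrist/top",proj(c,(w[0],w[1],157),s),proj(t,(w[0],w[1],157)))
g=cv2.cvtColor(t["image"],cv2.COLOR_RGB2GRAY)
cv2.imwrite("pics/z11.png",c["image"][...,::-1])
E
```

```text
time_s: 23.58
eef_pos: [585.0, -193.9, 192.6]
ee_rot: [0.0, 0.67, 0.743, -0.0]
force: [-0.6, -0.5, 0.5]
grip_width: 0.603
grip_force: 0.0
time_s: 24.58
eef_pos: [584.8, -193.8, 339.6]
ee_rot: [-0.001, 0.67, 0.743, -0.0]
force: [-0.9, -0.4, -0.0]
grip_width: 0.599
grip_force: 0.0
comp [ 270  118   18  136 1692] [279. 187.] ((278.5, 185.5), (135.0, 17.0), 90.0)
comp [506 259  51  19 588] [534. 267.] ((531.0, 267.9999694824219), (49.99999237060547, 17.999996185302734), 0.0)
comp [539 111  21  59 552] [553. 147.] ((549.0, 140.0), (58.0, 20.0), 90.0)
comp [ 76 289  46  38 509] [ 98. 308.] ((98.81814575195312, 309.1582946777344), (52.69636535644531, 10.776508331298828), 42.954593658447266)
comp [557 104   3   6   9] [558. 107.] ((558.0, 106.5), (5.0, 2.0), 90.0)
rail end expected px (np.float64(278.2775517093462), np.float64(127.52880100505702))
rail end expected px (np.float64(277.9781568463083), np.float64(256.70240121346137))
lid expected px wrist/top (np.float64(215.9524972050831), np.float64(174.67299711642585)) (np.float64(344.70202920843593), np.float64(221.60751000728567))
lid expected px wrist/top (np.float64(340.3706545476306), np.float64(174.93938994025135)) (np.float64(339.3047196276571), np.float64(175.98848308730953))
```

The rail is where it should be (columns 270–288, rows 118–254, matching predictions). I back off a little further, let it settle, and check that it's still.

```bash
python3 -m handwheel '[[[0,0,0,0,0,0,0.2],[0,0,0,0,0,0,0.2],[0,0,0,0,0,0,0.2],[0,0,0,0,0,0,0.2],[0,0,0,0,0,0,0.2],[0,0,0,0,0,0,0.2],[0,0,0,0,0,0,0.2],[0,0,0,0,0,0,0.2]]]' | head -1; python3 - <<'E'
from h import *
from snap import snap
a=pickle.load(open("pics/w11.pkl","rb"))[0]["image"];c,s=snap("wrist","w12");b=c["image"]
print("diff px w11-w12",(np.abs(a.astype(int)-b).max(2)>25).sum(), s["force"].round(1))
# lids: grey blob extents each side of rail in row band
hsv=cv2.cvtColor(b,cv2.COLOR_RGB2HSV);m=((hsv[...,1]<50)&(hsv[...,2]>80)).astype(np.uint8)
k,l,st,ce=cv2.connectedComponentsWithStats(m)
for i in np.argsort(-st[1:,4])[:6]+1:print(st[i],ce[i].round())
t=pickle.load(open("pics/t11.pkl","rb"))[0]["image"];t0=pickle.load(open("pics/top0.pkl","rb"))["image"]
for n,(x0,x1,y0,y1) in dict(nail=(258,290,180,210),tape=(255,282,230,265),hammer=(78,120,250,330),square=(388,458,232,315),offcut=(258,288,112,175),ear=(396,470,160,240),wedge=(98,142,178,220)).items():
    A=cv2.cvtColor(t0[y0:y1,x0:x1],cv2.COLOR_RGB2GRAY).astype(np.float32);B=cv2.cvtColor(t[y0:y1,x0:x1],cv2.COLOR_RGB2GRAY).astype(np.float32);print(n,(abs(A-B)>30).mean().round(3),np.round(cv2.phaseCorrelate(A,B)[0],2))
E
```

```text
time_s: 25.72
diff px w11-w12 5163 [ 0.2 -0.3 -0.1]
[ 482  260   78  160 7114] [531. 341.]
[ 288  133  162   79 5597] [349. 175.]
[ 178  134   91   77 4904] [218. 173.]
[ 119  249  102   80 1767] [169. 289.]
[297   0  54  24 974] [324.  10.]
[  0 341  77  12 473] [ 38. 346.]
nail 0.0 [ 0.04 -0.02]
tape 0.029 [0.75 0.04]
hammer 0.0 [0.5  0.01]
square 0.0 [-0.01  0.02]
offcut 0.0 [ 0.01 -0.08]
ear 0.021 [ 0.53 -0.01]
wedge 0.0 [0.53 0.45]
```

```bash
python3 -m handwheel '[[[0,0,0,0,0,0,0.2],[0,0,0,0,0,0,0.2],[0,0,0,0,0,0,0.2],[0,0,0,0,0,0,0.2],[0,0,0,0,0,0,0.2],[0,0,0,0,0,0,0.2]]]' | head -1; python3 - <<'E'
from h import *
from snap import snap
F=[pickle.load(open(f"pics/{n}.pkl","rb"))[0]["image"] for n in("w11","w12")]
F+=[snap("wrist","w13")[0]["image"]]
for a,b in((0,1),(1,2)):
    d=(np.abs(F[a].astype(int)-F[b]).max(2)>25);ys,xs=np.where(d);print(d.sum(),np.percentile(xs,[5,50,95]) if d.any() else "",np.percentile(ys,[5,50,95]) if d.any() else "")
for f in F:
    hsv=cv2.cvtColor(f,cv2.COLOR_RGB2HSV);m=((hsv[...,1]<50)&(hsv[...,2]>80)).astype(np.uint8);k,l,st,ce=cv2.connectedComponentsWithStats(m)
    for i in range(1,k):
        if st[i,4]>3000:print(st[i])
    m=((hsv[...,0]<14)&(hsv[...,1]>130)&(hsv[...,2]>40)).astype(np.uint8);m[:,:240]=0;m[:,320:]=0;print("rail",cv2.boundingRect(m))
E
```

```text
time_s: 26.52
5163 [ 75. 378. 553.] [ 23. 218. 367.]
0  
[ 289  133  162   80 5641]
[ 178  134   91   78 4923]
[ 483  262   77  158 6961]
rail (270, 118, 18, 136)
[ 288  133  162   79 5597]
[ 178  134   91   77 4904]
[ 482  260   78  160 7114]
rail (269, 117, 19, 136)
[ 288  133  162   79 5602]
[ 178  134   91   77 4903]
[ 482  259   78  161 7096]
rail (269, 117, 19, 136)
```

The caddy hangs still (the earlier difference was the arm settling, across the whole frame), the lids are level, and the bystanders are unmoved. Handing in.

```bash
python3 -c "from rig import *;print(finish_job())"
```

```text
the job is handed in; nothing more can be done
None
```

Both lids were pressed fully home with the caddy on the bench. The caddy now hangs still and upright by its handle slot on the hook, released, and no other item on the bench shows any sign of having been moved; the job is handed in at about 26.6 s.

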